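Wedge a gel cassette tight in its casting clamp

TASK

Lock the glass gel cassette in its casting clamp: take the orange wedge from its black holder, start it loosely, thin end down, in the slot in front of the blue jaw and let go of it. Then drive it down from above with separate gentle taps, lifting off between them, until it is tight and a further firm tap no longer moves it, without hitting so hard that the glass would crack. Leave it there upright, with the timer and the vial undisturbed.

Things in the scene. Friction and masses are not known exactly. Their poses are not given: they have to be found in the camera images.
- wedge_head (a point): centre of the wedge's head, an orange block 22 (x) x 34 (y) x 22 (z) mm; its flat top, with a steel patch, lies 11 mm above this point. +z points up out of the head. At the start the wedge stands upright, tip down, in the holder, its axes along the holder's; the head and the upper blade stand free, and the 34 mm or the 22 mm width can be gripped from above
- wedge: the orange plastic wedge, about 0.1 kg; origin and axes as wedge_head. Blade below the head: 34 mm wide (y), 70 mm long, both broad faces tapering evenly from 17 mm thick (x) under the head to 6 mm at the tip, 81 mm below the origin. A half turn about z changes nothing. Final downward taps of about 10 N (8 to 14) at about 20 mm/s make it tight; hits that peak above 40 N crack the glass
- holder: black block fixed to the bench, 70 x 70 mm, 42 mm high, with a slot 15 (x) x 38 (y) mm, 34 mm deep, open at the top in which the wedge stands loosely. Origin: centre of the underside, z up
- clamp: grey casting clamp fixed to the bench, base 90 (x) x 120 (y) x 12 mm. Origin on the bench below the slot (base from x = -42 to +48 mm); z up. From -x to +x: grey block with white sloping slot wall, slot, blue jaw, upright glass cassette (86 mm wide, its top 86 mm above the bench), rubber pad, back rail
- slot_mouth (a point): centre of the slot's open mouth, 80 mm above the bench, level with the tops of its walls; axes as the clamp's. The slot takes the wedge with y along y (either way round): 38 mm long in y, 10 to 14 mm wide in x depending on the cassette's thickness, broad walls sloping like the wedge's faces, 68 mm deep. The wedge's tip drops 27 to 52 mm below the mouth before it touches both walls
- jaw: blue jaw plate, 36 mm wide, between slot and glass; slides 2 mm to the clamp's +x. Tapping the loose wedge 13 mm farther down (2 to 5 N) shifts the jaw onto the glass and the wedge 1 mm the same way; then the push rises and the wedge stops. That depth differs by 25 mm between runs and can only be felt. The wedge squeezes the jaw 2 to 3 times as hard as it is pushed and stays by itself
- timer: white kitchen-type timer, 60 x 68 x 17 mm, loose bystander; origin under its centre
- orange_vial: small vial with an orange cap, 26 mm in diameter, 62 mm high, loose bystander; origin under its centre
Not all that is in view belongs to the job. Of the things shaped like the wedge, the orange one is meant.

How it is judged (in metres and radians):
On the way, in this order (a step that is already met when the one before it is completed fails the run):
1. the wedge stands in the slot, tip down and upright, let go, not yet tight (horizontal distance between wedge_head and slot_mouth below 0.012 m and z of wedge_head in the frame of slot_mouth below 0.068 m and angle between wedge_head's own z axis and vertical below 0.15 rad and contact force between the fingers and wedge below 0.2 N), for 0.2 s.
2. the wedge has been tapped tight and the fingers are lifted off it (contact force between the fingers and wedge below 0.2 N and contact force between wedge and jaw above 15 N), for 0.1 s.
3. a further tap is given to the tight wedge (contact force between the fingers and wedge above 4 N and contact force between wedge and jaw above 15 N).
At the end, for the whole second after the job is handed in: The wedge stands by itself in the slot, upright within 0.10 rad, its head within 10 mm of the slot's mouth sideways and less than 50 mm above it, at rest, squeezing the jaw with more than 15 N (contact force between wedge and jaw above 15 N and horizontal distance between wedge_head and slot_mouth below 0.01 m and z of wedge_head in the frame of slot_mouth below 0.05 m and angle between wedge_head's own z axis and vertical below 0.1 rad and linear speed of wedge below 0.01 m/s); the robot touches nothing.
It fails at once if the glass cracks: the wedge is forced so hard that it squeezes the jaw with more than 60 N, or, when already tight, is hit with more than 40 N (contact force between wedge and jaw above 60 N or (contact force between wedge and jaw above 15 N and contact force between the fingers and wedge above 40 N)).
It fails at once if the timer is pushed away (3 cm) (distance of timer from where it was at the start of the episode above 0.03 m).
It fails at once if the vial is pushed away or knocked over (distance of orange_vial from where it was at the start of the episode above 0.03 m or angle between orange_vial's own z axis and vertical above 0.5 rad).
It also fails if it takes over 48 s, if anything falls off the work surface, if the arm or the gripper's body presses on something with over 40 N, if the wrist force passes 120 N, or if a joint passes its speed limit or range.

ROBOT

A 6-joint arm with a two-finger parallel gripper is mounted at the origin on a cart in front of the work surface, level with it; the furniture and walls round the work are solid. World frame = base frame: x ahead of the robot, y to its left, z up, the work surface at z = 0. Lengths are in mm, angles in rad, forces in N, time in s.
With the tool pointing down it reaches from about 300 to 750 mm from the base axis. Payload 8.5 kg.
Tool frame: the origin (TCP) lies midway between the tips of the shut fingers; the grasp point (between the pads) lies 19 mm behind it; z points along the fingers, y is the line along which they close (so a half turn about z gives the same grasp; the last joint's range is limited). The gripper opens to 85 mm and grips with 20 to 120 N. Pads are 22 mm wide; open, the fingers measure 114 mm over their backs; the gripper's body (76 mm by 85 mm) begins 54 mm behind the grasp point. The pads swing forward as they close: fully open they stand 13 mm farther back than shut.
Start: joints at [-0.215, 0.381, 1.297, -0, 1.464, -0.215], TCP at [549.982, 0.002, 231.322] pointing down, gripper open.
Joint ranges: [-3.11, 3.11], [-0.89, 2.33], [0.22, 2.48], [-1.42, 4.56], [0.17, 2.85], [-2.88, 2.88]. Speed limits (rad/s): [2.39, 2.39, 3.14, 3.14, 3.14, 3.14].

INTERFACE

Orientations are given as a unit quaternion [x, y, z, w].
In Python, from cell import arm gives the robot as it stands.
- The arm moves only by the tool apply_moves, never from a script. Its argument "targets" is a list of rows, each a list of 5 numbers: the opening, from -1 (shut) to 1 (fully open), so that 0 is half open, then the shift along the tool's x, y, z in units of 40 mm (1.0 is 40 mm), then the turn about the tool's z in units of 5 degrees (1.0 is 5 degrees). In form: [[claw, x, y, z, spin], ...]. A call has exactly 10 rows; each row shifts and turns the commanded pose from where the row before left it, along the tool's axes as they then stand; what a row does not reach is not made up. A row lasts 1/8 s, in which the tool goes at most 62.5 mm and 10.7 degrees, less where a joint would pass 70% of its speed; a pose out of reach is approached as far as the arm can. A call is refused whole if a number of a shift passes 1 or a number of a turn 1, either way. A call with a gripper value outside its range is refused whole. The fingers move at their own pace and stop on an object; "newtons" is the grip in N (left out, the last holds). Time passes only in rows, so rows that do not move let the fingers close, or fill a call up. It gives the time, the measured TCP pose, the force, the opening and the grip force at its end, in the units of the state.
- arm.observe(): the state, without advancing time (a new reading comes with each control period).
- arm.grab_frame(name): name is "scene" or "side" or "wrist"; returns the picture (420x560x3 uint8, red, green, blue); there is no depth.
- arm.camera_model(name): a dict with "mtx" (3x3 intrinsics, pixels), "T" (4x4, takes a point from camera to world coordinates). Camera axes: x right, y down, z forward; pixel columns grow to the right and rows downward; lengths in mm; the calibration is good to about 2 mm. A picture is of the moment at which its call begins: read the wrist's pose just before it. camera_model takes no time and is no camera call; for the wrist camera it gives the pose at the moment of the call.
- arm.hand_in(): hands the job in; it is judged then, once.
The state is a dict: "time_s": time; "joint_pos": joint angles; "joint_vel": joint speeds; "tau": joint torques, N m; "tool_pos": TCP position; "tcp_rot": TCP orientation; "contact_force": force on the tool from outside, world axes, zero at the start; "wrist_torque": the same for the moment, N m; "grip_width": finger opening in mm; "grip_force": force on a finger pad.
Only numpy, scipy, OpenCV 4.12 (cv2) and the standard library are available. Lean on these libraries where they do the work, as an engineer would, in place of code of your own. Each camera call takes 0.05 s, during which the arm holds its last target. There are 200 camera calls.

## Working session

There is one attempt and no reset: what is moved stays moved. The work goes in short steps, Python scripts to look and compute and a tool call to move; the robot and the scene stay as the last step left them, time stands still between calls to the robot, and variables do not carry over. Pictures are saved under pics/ and viewed, at most 13 in all, crops included, and the job is handed in when it is done.

Besides the shell and the picture viewer there is one more tool, called as name(argument=value, ...) on one line, values as JSON. apply_moves: Moves the arm, as the interface text tells. Its arguments: {"type":"object","properties":{"targets":{"type":"array","items":{"type":"array","items":{"type":"number"}}},"newtons":{"type":"number"}},"required":["targets"]}

```bash
mkdir -p pics; python3 - <<'E'
from cell import arm
import cv2,numpy as np
a=arm.grab_frame("scene");b=arm.grab_frame("side")
w=arm.grab_frame("wrist")
for n,i in zip(("scene","side","wrist"),(a,b,w)): cv2.imwrite(f"pics/{n}0.png",i[:,:,::-1])
for n in ("scene","side","wrist"):
    m=arm.camera_model(n);print(n,np.round(m["mtx"],1).tolist(),np.round(m["T"],3).tolist())
print(arm.observe())
E
```

```text
scene [[467.6, 0.0, 281.8], [0.0, 467.6, 214.1], [0.0, 0.0, 1.0]] [[-0.681, -0.525, 0.511, 75.689], [-0.733, 0.48, -0.483, 704.692], [0.009, -0.703, -0.712, 722.751], [0.0, 0.0, 0.0, 1.0]]
side [[546.5, 0.0, 279.7], [0.0, 546.5, 219.8], [0.0, 0.0, 1.0]] [[-0.998, -0.026, 0.058, 483.499], [-0.063, 0.526, -0.848, 983.784], [-0.009, -0.85, -0.526, 549.762], [0.0, 0.0, 0.0, 1.0]]
wrist [[370.3, 0.0, 280.2], [0.0, 370.3, 212.4], [0.0, 0.0, 1.0]] [[1.0, 0.001, -0.002, 549.613], [0.0, -0.952, -0.307, 79.363], [-0.002, 0.307, -0.952, 372.217], [0.0, 0.0, 0.0, 1.0]]
{'time_s': 0.15, 'joint_pos': array([-2.15296910e-01,  3.81079211e-01,  1.29805798e+00, -2.51923604e-06,
        1.46357861e+00, -2.15273911e-01]), 'joint_vel': array([ 7.62798810e-05, -1.04657365e-03, -1.42082601e-03, -1.29683502e-04,
       -1.12696522e-03,  2.58356138e-03]), 'tau': array([ 1.94521621e-03, -4.48624384e+01, -2.31344014e+01, -1.86937300e-04,
        3.77541786e-03, -1.65174959e-05]), 'tool_pos': array([5.49779066e+02, 4.70195617e-02, 2.30842881e+02]), 'tcp_rot': array([ 7.07114705e-01,  7.07098634e-01, -3.04150903e-04, -4.72079659e-04]), 'contact_force': array([ 0.5446888 ,  0.3837172 , -0.18868161]), 'wrist_torque': array([ 0.01028608, -0.01615907, -0.0055178 ]), 'grip_force': 0.0, 'grip_width': 85.65017971724762}
```

View pics/scene0.png

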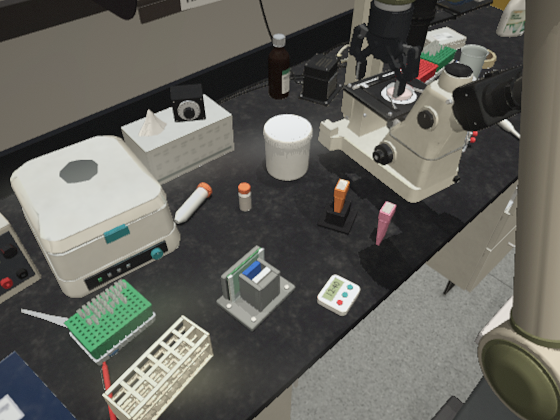

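View pics/side0.png

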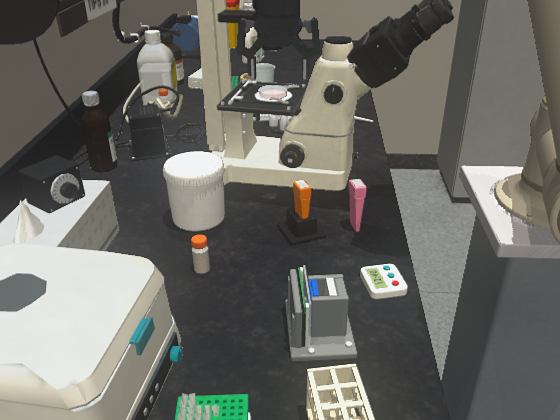

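View pics/wrist0.png

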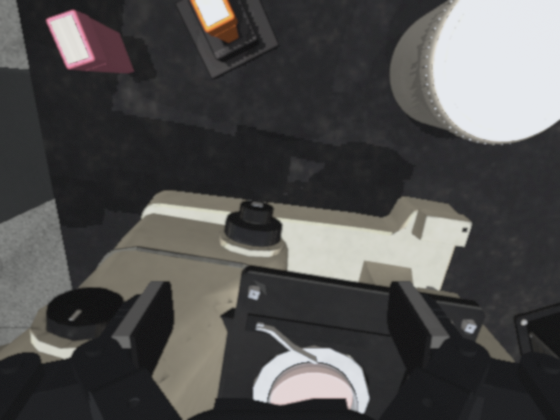

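Candidates for the wedge: orange one in the black holder at scene (341,195) / side (303,198), and the pink one at scene (385,222) / side (357,205). The orange one in the holder fits the description. The wrist view shows its top at (213,12) in the black base. I'll confirm in a crop that also shows the clamp.

```bash
python3 - <<'E'
import cv2,numpy as np
s=cv2.imread("pics/scene0.png");d=cv2.imread("pics/side0.png");w=cv2.imread("pics/wrist0.png")
def c(i,x,y,W=80,H=60,f=5):return cv2.resize(i[y:y+H,x:x+W],(400,300),interpolation=cv2.INTER_CUBIC)
o=np.vstack([np.hstack([c(s,310,175),c(d,265,175)]),np.hstack([c(s,210,240,100,75),c(d,270,260,100,75)])])
cv2.imwrite("pics/crop1.png",o)
E
```

```text
(no output)
```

View pics/crop1.png

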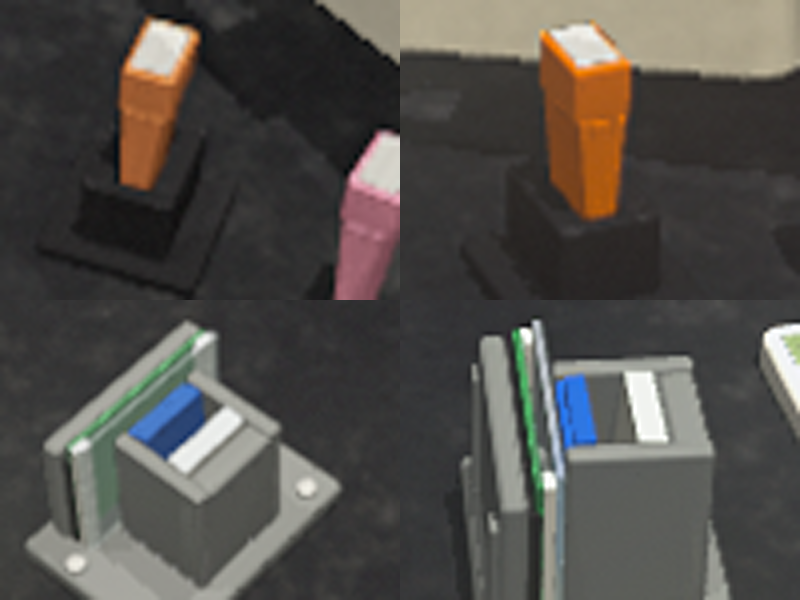

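The crop confirms the orange wedge, standing in the black holder with a steel patch at scene (343,184) / side (303,184). The slot is between the blue jaw and the white wall, near scene (255,273) / side (326,287).

```bash
cat >h.py <<'E'
import cv2,numpy as np
from cell import arm
def plane(cm,uv,z):
    uv=np.atleast_2d(np.float64(uv));K,T=cm["mtx"],cm["T"]
    d=(T[:3,:3]@np.linalg.inv(K)@np.c_[uv,np.ones(len(uv))].T).T
    return T[:3,3]+d*((z-T[2,3])/d[:,2])[:,None]
def proj(cm,p):
    K,T=cm["mtx"],cm["T"];q=K@(T[:3,:3].T@(np.float64(p)-T[:3,3]));return q[:2]/q[2]
def mask(img,kind,box):
    h=cv2.cvtColor(img,cv2.COLOR_RGB2HSV).astype(int);H,S,V=h[...,0],h[...,1],h[...,2]
    m={"white":(S<50)&(V>165),"blue":(H>105)&(H<125)&(S>130),"orange":(H<20)&(S>140)&(V>100)}[kind]
    o=np.zeros(m.shape,np.uint8);x,y,X,Y=box;o[y:Y,x:X]=m[y:Y,x:X]*255
    n,l,st,_=cv2.connectedComponentsWithStats(o)
    return (l==1+np.argmax(st[1:,4])).astype(np.uint8)
def rect(cm,m,z):
    c=max(cv2.findContours(m,cv2.RETR_EXTERNAL,cv2.CHAIN_APPROX_NONE)[0],key=cv2.contourArea)[:,0]
    P=plane(cm,c,z)[:,:2].astype(np.float32);r=cv2.minAreaRect(P)
    return np.round(plane(cm,np.argwhere(m)[:,::-1].mean(0),z)[0,:2],1),np.round(r[0],1),np.round(r[1],1),round(r[2],1)
E
python3 - <<'E'
from h import *
B={"scene":[("white",(330,176,352,194),100),("white",(240,255,275,290),80),("blue",(235,250,270,280),80),("orange",(235,180,256,197),62)],
"side":[("white",(290,178,320,192),100),("white",(322,270,340,300),80),("blue",(305,270,325,300),80),("orange",(188,232,212,250),62)]}
for n in B:
    cm=arm.camera_model(n);im=cv2.imread(f"pics/{n}0.png")[:,:,::-1].copy()
    for k,b,z in B[n]:
        m=mask(im,k,b);print(n,k,z,m.sum(),*rect(cm,m,z))
# clamp/timer coarse points: crop pixel->image
s=arm.camera_model("scene");d=arm.camera_model("side")
f=lambda x,y:(210+x/4,240+(y-300)/4); g=lambda x,y:(270+(x-400)/4,260+(y-300)/4)
print("scene walls inner: blue corners",plane(s,[f(202,387),f(200,411),f(150,455)],80)[:,:2].round(1).tolist(),"white",plane(s,[f(233,408),f(168,465)],80)[:,:2].round(1).tolist())
print("side: blue",plane(d,[g(583,376),g(596,443)],80)[:,:2].round(1).tolist(),"white",plane(d,[g(623,372),g(638,441)],80)[:,:2].round(1).tolist())
print("block top corners side",plane(d,[g(690,360),g(713,456),g(562,456)],80)[:,:2].round(1).tolist())
print("block top corners scene",plane(s,[f(280,428),f(203,495),f(118,437),f(195,372)],80)[:,:2].round(1).tolist())
print("timer",plane(s,(339,295),17),plane(d,(384,281),17))
E
```

```text
scene white 100 79 [503.3 136.3] [503.4 136.2] [15.8 29.3] 24.5
scene white 80 165 [457.  388.7] [465.4 390.9] [43.8 37.6] 89.9
scene blue 80 189 [472.2 397.9] [471.9 395.9] [21.6 36.2] 6.8
scene orange 62 111 [660.9 262.4] [661.  261.4] [25.2 34.7] 50.9
side white 100 215 [495.  130.4] [497.2 133.6] [51.7 37.4] 2.6
side white 80 160 [455.1 392.2] [453.3 392. ] [21.6 42.9] 9.1
side blue 80 138 [478.9 398.6] [478.9 398.2] [11.  36.6] 7.0
side orange 62 197 [663.1 267.7] [663.4 267.5] [24.1 41.1] 10.2
scene walls inner: blue corners [[476.0, 376.1], [466.6, 385.4], [463.1, 416.6]] white [[458.2, 373.8], [454.0, 414.3]]
side: blue [[475.7, 379.8], [471.1, 415.7]] white [[461.8, 376.8], [457.1, 413.9]]
block top corners side [[438.3, 368.8], [432.5, 420.3], [482.3, 423.0]]
block top corners scene [[436.4, 366.1], [432.4, 413.6], [479.7, 420.5], [484.5, 372.8]]
timer [[361.01990193 289.51704225  17.        ]] [[368.01201879 298.31430696  17.        ]]
```

Wedge top measures (503,136), yaw about 24.5°. Clamp yaw is about 7°, with the slot near (466,396). I'll move above the wedge and turn for a grip across the 34 mm width.

apply_moves(targets=[[0.4, 0.85, -0.29, 0, 0], [0.4, 0.85, -0.29, 0, 0], [0.4, 0.85, -0.29, 0, 0], [0.4, 0.85, -0.29, 0, 0], [0.4, 0, 0, 0, 1], [0.4, 0, 0, 0, 1], [0.4, 0, 0, 0, 1], [0.4, 0, 0, 0, 1], [0.4, 0, 0, 0, 1], [0.4, 0, 0, 0, 1]], newtons=40)

```text
time_s: 1.4
tool_pos: [503.5, 136.0, 231.1]
tcp_rot: [0.867, 0.499, -0.0, -0.0]
contact_force: [0.8, 0.4, -0.3]
grip_width: 59.7
grip_force: 0.0
```

apply_moves(targets=[[0.4, 0, 0, 0, 1], [0.4, 0, 0, 0, 1], [0.4, 0, 0, 0, 1], [0.4, 0, 0, 0, 1], [0.4, 0, 0, 0, 1], [0.4, 0, 0, 0, 1], [0.4, 0, 0, 0, 1], [0.4, 0, 0, 0.1, 0], [0.4, 0, 0, 0, 0], [0.4, 0, 0, 0, 0]])

```text
time_s: 2.65
tool_pos: [503.5, 136.0, 227.3]
tcp_rot: [0.976, 0.217, -0.0, -0.0]
contact_force: [-0.3, -1.0, 0.6]
grip_width: 59.8
grip_force: 0.0
```

```bash
cat >>h.py <<'E'
def pose():
    from scipy.spatial.transform import Rotation as R
    o=arm.observe();r=R.from_quat(o["tcp_rot"]).as_matrix()
    print("t",round(o["time_s"],2),"p",o["tool_pos"].round(1),"yhead",round(np.degrees(np.arctan2(r[1,1],r[0,1])),2),"z",r[:,2].round(3),"F",o["contact_force"].round(1),"w",round(o["grip_width"],1),"g",round(o["grip_force"],1));return o["tool_pos"],r
E
python3 - <<'E'
from h import *
pose();cm=arm.camera_model("wrist");im=arm.grab_frame("wrist");cv2.imwrite("pics/w1.png",im[:,:,::-1])
uv=proj(cm,[503,136,100]);print(uv)
x,y=uv.astype(int);b=(max(x-60,0),max(y-60,0),x+60,y+60)
print(rect(cm,mask(im,"white",b),100))
E
```

```text
t 2.65 p [503.5 136.  227.3] yhead -64.95 z [-0.  0. -1.] F [-0.3 -1.   0.6] w 59.8 g 0.0
[280.94575107 202.73174949]
(array([501.6, 137. ]), array([502. , 137.6]), array([15.8, 26.7]), 25.1)
```

View pics/w1.png

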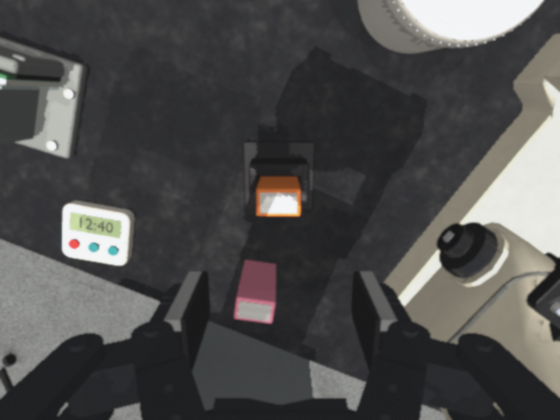

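The wrist view shows the orange wedge at (279,204), squared to the fingers. The pink one at (257,290) is clear of the finger line. I'll descend and grip.

apply_moves(targets=[[0.4, -0.02, -0.045, 0.9, 0], [0.4, 0, 0, 0.9, 0], [0.4, 0, 0, 0.8, 0], [0.4, 0, 0, 0.7, 0], [0.4, 0, 0, 0.38, 0], [0.4, 0, 0, 0.2, 0], [-0.5, 0, 0, 0, 0], [-0.5, 0, 0, 0, 0], [-0.5, 0, 0, 0, 0], [-0.5, 0, 0, 0, 0]], newtons=40)

```text
time_s: 3.95
tool_pos: [502.5, 137.3, 72.7]
tcp_rot: [0.976, 0.216, 0.001, 0.0]
contact_force: [0.6, 0.9, 3.7]
grip_width: 33.6
grip_force: 41.1
```

```bash
python3 -c "
from h import *;pose()"
```

```text
t 3.95 p [502.5 137.3  72.7] yhead -65.0 z [ 0.001  0.    -1.   ] F [0.6 0.9 3.7] w 33.6 g 41.1
```

apply_moves(targets=[[-0.5, 0, 0, -0.4, 0], [-0.5, 0, 0, -0.9, 0], [-0.5, 0, 0, -0.95, 0], [-0.5, 0, 0, -0.95, 0], [-0.5, 0.22, -0.89, 0, 0], [-0.5, 0.22, -0.89, 0, 0], [-0.5, 0.22, -0.89, 0, 0], [-0.5, 0.22, -0.89, 0, 0], [-0.5, 0.22, -0.89, 0, 0], [-0.5, 0, 0, 0, 1]])

```text
time_s: 5.2
tool_pos: [465.7, 319.2, 199.8]
tcp_rot: [0.985, 0.174, -0.0, -0.0]
contact_force: [-0.0, -1.5, -1.6]
grip_width: 33.3
grip_force: 40.6
```

apply_moves(targets=[[-0.5, 0, 0, 0, 1], [-0.5, 0, 0, 0, 1], [-0.5, 0, 0, 0, 0.6], [-0.5, 0, 0, 0, 0], [-0.5, 0, 0, 0, 0], [-0.5, 0, 0, 0, 0], [-0.5, 0, 0, 0, 0], [-0.5, 0, 0, 0, 0], [-0.5, 0, 0, 0, 0], [-0.5, 0, 0, 0, 0]])

```text
time_s: 6.45
tool_pos: [466.8, 317.2, 200.1]
tcp_rot: [0.998, 0.061, 0.0, 0.0]
contact_force: [-0.0, 0.2, -2.3]
grip_width: 33.2
grip_force: 40.6
```

```bash
python3 - <<'E'
from h import *
pose();cm=arm.camera_model("wrist");im=arm.grab_frame("wrist");cv2.imwrite("pics/w2.png",im[:,:,::-1])
s=arm.grab_frame("side");cv2.imwrite("pics/s2.png",s[:,:,::-1])
x,y=proj(cm,[466,396,80]).astype(int);print(x,y)
x0,y0=max(x-70,0),max(y-70,0)
c=cv2.resize(im[y0:y0+140,x0:x0+140],(560,560),interpolation=cv2.INTER_CUBIC)
print("crop origin",x0,y0,im[y0:y0+140,x0:x0+140].shape)
cv2.imwrite("pics/w2c.png",c[:,:,::-1])
for k in("white","blue"):
  try:print(k,rect(cm,mask(im,k,(max(x-45,0),y-45,x+45,y+45)),80))
  except Exception as e:print(e)
E
```

```text
t 6.45 p [466.8 317.2 200.1] yhead -83.0 z [ 0. -0. -1.] F [-0.   0.2 -2.3] w 33.2 g 40.6
173 192
crop origin 103 122 (140, 140, 3)
white (array([463.9, 396.3]), array([465.4, 395. ]), array([59.6, 64.1]), 7.0)
blue (array([471.2, 408. ]), array([471.2, 408. ]), array([0. , 9.4]), 7.0)
```

View pics/w2c.png

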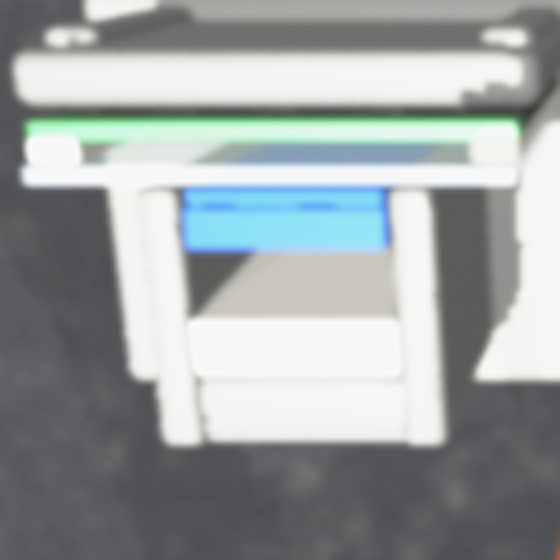

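The crop shows the slot between the jaw edge (row 250) and the white wall (row 317), columns 187 to 394. Its edges are square to the tool, so yaw 7° is right.

```bash
python3 - <<'E'
from h import *
p,r=pose();cm=arm.camera_model("wrist")
C=np.array([[187,250],[388,250],[190,317],[400,317]])
P=plane(cm,(C+.5)/4-.5+[103,122],80);print(P.round(1)[:,:2],P.mean(0).round(1))
for a,b in((0,1),(2,3),(0,2),(1,3)):print(np.linalg.norm(P[a]-P[b]).round(1))
q=P.mean(0)-p;print("tool delta mm",(r.T@q).round(1))
# wedge in the side view
d=arm.camera_model("side");s=cv2.imread("pics/s2.png")[:,:,::-1].copy()
m=mask(s,"orange",(230,100,420,320));c=np.argwhere(m)[:,::-1];print("orange px",c.min(0),c.max(0),m.sum())
for y in range(c[:,1].min(),c[:,1].max()+1,5):
  xs=c[c[:,1]==y,0];print(y,xs.min(),xs.max(),end="; ")
print();
for z in(136,):print("expect tip px",proj(d,p-[0,0,64]),"head top",proj(d,p+[0,0,28]))
E
```

```text
t 6.55 p [466.8 317.2 200.1] yhead -83.0 z [-0.  0. -1.] F [ 0.8  0.2 -1. ] w 33.2 g 40.6
[[470.4 413.8]
 [474.8 377.7]
 [457.8 413.1]
 [462.5 374.8]] [466.3 394.8  80. ]
36.4
38.5
12.6
12.7
tool delta mm [  9.1 -77.1 120.1]
orange px [320 189] [331 228] 325
189 331 331; 194 320 331; 199 321 330; 204 321 329; 209 321 329; 214 321 328; 219 322 327; 224 322 327; 
expect tip px [323.31319507 221.09554014] head top [325.58645171 162.91502483]
```

```bash
python3 - <<'E'
import cv2
a=cv2.imread("pics/s2.png")[120:345,220:420];b=cv2.imread("pics/w2.png")
cv2.imwrite("pics/v.png",cv2.hconcat([cv2.resize(a,(378,425)),cv2.resize(b[:,130:],(420,425))]))
E
```

```text
(no output)
```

View pics/v.png

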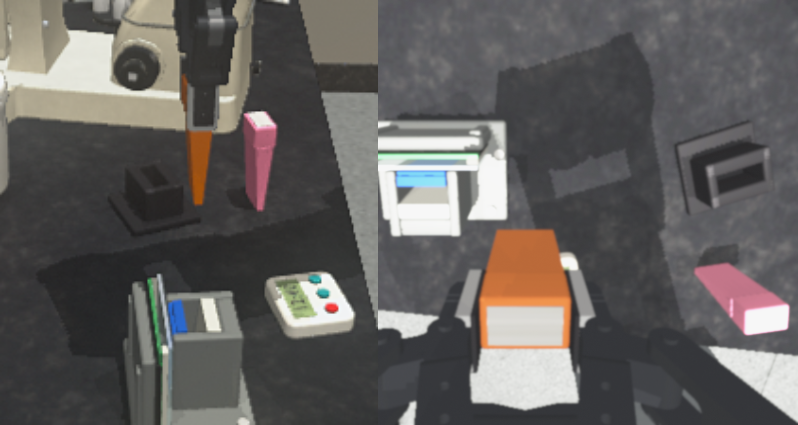

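The wedge is held upright between the fingers: patch at wrist (527,325) in the composite, tip clear of everything. I'll measure its head relative to the TCP in the same image.

```bash
python3 - <<'E'
from h import *
p,r=pose();cm=arm.camera_model("wrist");im=cv2.imread("pics/w2.png")[:,:,::-1].copy()
h=cv2.cvtColor(im,cv2.COLOR_RGB2HSV)
m=mask(im,"orange",(180,200,400,400));c=np.argwhere(m)[:,::-1];print(c.min(0),c.max(0))
y1=c[:,1].max()
for y in range(c[:,1].min(),y1+1,8):
  xs=c[c[:,1]==y,0];print(y,xs.min(),xs.max(),end="; ")
xs=c[c[:,1]==y1-2,0]
P=plane(cm,[(xs.min(),y1),(xs.max(),y1)],p[2]+28);print("\nhead -x top edge, tool frame:",((P-p)@r).round(1))
t=c[c[:,1]==c[:,1].min()+1,0]
for y in(300,): print(((plane(cm,[(t.min(),c[:,1].min())],p[2]-64)-p)@r).round(1),((plane(cm,[(t.max(),c[:,1].min())],p[2]-64)-p)@r).round(1))
w=mask(im,"white",(c[:,0].min()+4,c[:,1].min(),c[:,0].max()-3,y1-1));q=np.argwhere(w)[:,::-1];print("patch",q.min(0),q.max(0),((plane(cm,[q.mean(0)],p[2]+28)-p)@r).round(1))
E
```

```text
t 6.55 p [466.8 317.2 200.1] yhead -83.0 z [-0.  0. -1.] F [ 0.8  0.2 -1. ] w 33.2 g 40.6
[233 227] [327 343]
227 254 308; 235 250 310; 243 248 313; 251 246 314; 259 243 315; 267 241 319; 275 238 322; 283 236 324; 291 235 326; 299 233 327; 307 234 327; 315 234 327; 323 234 326; 331 235 326; 339 235 325; 
head -x top edge, tool frame: [[ -8.1 -17.2 -28. ]
 [ -8.1  15.5 -28. ]]
[[  2.9 -17.4  64. ]] [[ 3.  15.7 64. ]]
patch [242 303] [318 340] [[  1.   -0.8 -28. ]]
```

apply_moves(targets=[[-0.5, 0.1, -0.65, 0, 0], [-0.5, 0.1, -0.7, 0, 0], [-0.5, 0.02, -0.555, 0, 0], [-0.5, 0, 0, 0, 0], [-0.5, 0, 0, 0.5, 0], [-0.5, 0, 0, 0.4, 0], [-0.5, 0, 0, 0.3, 0], [-0.5, 0, 0, 0.2, 0], [-0.5, 0, 0, 0.15, 0], [-0.5, 0, 0, 0, 0]])

```text
time_s: 7.8
tool_pos: [466.2, 393.8, 138.0]
tcp_rot: [0.998, 0.061, -0.0, 0.0]
contact_force: [0.1, -0.5, -0.7]
grip_width: 33.1
grip_force: 40.7
```

```bash
python3 - <<'E'
from h import *
pose();w=arm.grab_frame("wrist");s=arm.grab_frame("side");c=arm.grab_frame("scene")
o=[cv2.resize(s[190:350,250:410],(400,400),interpolation=3),cv2.resize(w[100:350,155:405],(400,400),interpolation=3)]
cv2.imwrite("pics/v2.png",np.hstack(o)[:,:,::-1])
E
```

```text
t 7.8 p [466.2 393.8 138. ] yhead -83.0 z [-0. -0. -1.] F [ 0.1 -0.5 -0.7] w 33.1 g 40.7
```

View pics/v2.png

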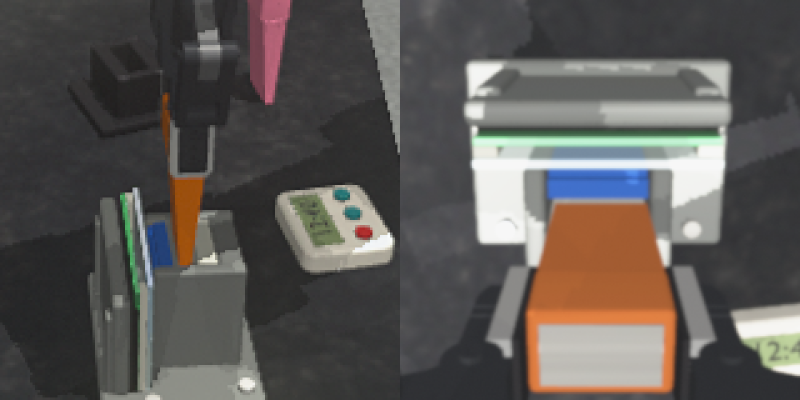

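The tip is centred over the slot between jaw and white wall: side panel (188,262), wrist panel (600,203). No contact force, so I'll lower it slowly.

apply_moves(targets=[[-0.5, 0, 0, 0.1, 0], [-0.5, 0, 0, 0.1, 0], [-0.5, 0, 0, 0.1, 0], [-0.5, 0, 0, 0.1, 0], [-0.5, 0, 0, 0.1, 0], [-0.5, 0, 0, 0.1, 0], [-0.5, 0, 0, 0, 0], [-0.5, 0, 0, 0, 0], [-0.5, 0, 0, 0, 0], [-0.5, 0, 0, 0, 0]])

```text
time_s: 9.2
tool_pos: [466.2, 394.0, 114.3]
tcp_rot: [0.998, 0.061, 0.0, -0.0]
contact_force: [-0.1, -0.6, -1.8]
grip_width: 33.4
grip_force: 40.7
```

apply_moves(targets=[[-0.5, 0, 0, 0.05, 0], [-0.5, 0, 0, 0.05, 0], [-0.5, 0, 0, 0.05, 0], [-0.5, 0, 0, 0, 0], [-0.5, 0, 0, 0, 0], [-0.5, 0, 0, 0, 0], [-0.5, 0, 0, 0, 0], [-0.5, 0, 0, 0, 0], [-0.5, 0, 0, 0, 0], [-0.5, 0, 0, 0, 0]])

```text
time_s: 10.45
tool_pos: [466.2, 393.9, 108.1]
tcp_rot: [0.998, 0.061, -0.0, 0.0]
contact_force: [0.0, 0.9, -1.7]
grip_width: 33.5
grip_force: 40.7
```

apply_moves(targets=[[-0.5, 0, 0, 0.03, 0], [-0.5, 0, 0, 0.03, 0], [-0.5, 0, 0, 0.03, 0], [-0.5, 0, 0, 0, 0], [-0.5, 0, 0, 0, 0], [-0.5, 0, 0, 0, 0], [-0.5, 0, 0, 0, 0], [-0.5, 0, 0, 0, 0], [-0.5, 0, 0, 0, 0], [-0.5, 0, 0, 0, 0]])

```text
time_s: 11.7
tool_pos: [466.2, 393.9, 104.5]
tcp_rot: [0.998, 0.061, -0.0, 0.0]
contact_force: [-1.3, 0.2, -0.8]
grip_width: 33.3
grip_force: 40.7
```

Tip is 40 mm deep with no load. I'll release it, then raise and shut the fingers.

apply_moves(targets=[[0.1, 0, 0, 0, 0], [0.1, 0, 0, 0, 0], [0.1, 0, 0, 0, 0], [0.1, 0, 0, 0, 0], [0.1, 0, 0, -0.3, 0], [0.1, 0, 0, -0.6, 0], [0.1, 0, 0, -0.6, 0], [-1, 0, 0, -0.3, 0], [-1, 0, 0, 0, 0], [-1, 0, 0, 0, 0]])

```text
time_s: 12.95
tool_pos: [465.9, 393.7, 175.6]
tcp_rot: [0.998, 0.061, -0.001, 0.0]
contact_force: [-0.6, 0.2, 0.1]
grip_width: 0.1
grip_force: 0.0
```

```bash
python3 - <<'E'
from h import *
p,r=pose();cm=arm.camera_model("wrist");w=arm.grab_frame("wrist");s=arm.grab_frame("side");c=arm.grab_frame("scene")
o=[cv2.resize(s[220:350,260:390],(400,400),interpolation=3),cv2.resize(w[100:380,140:420],(400,400),interpolation=3)]
cv2.imwrite("pics/v3.png",np.hstack(o)[:,:,::-1])
for n,i,b in(("side",s,(295,210,345,330)),("scene",c,(215,200,300,320)),("wrist",w,(180,120,380,380))):
    m=mask(i,"orange",b);q=np.argwhere(m)[:,::-1];print(n,q.min(0),q.max(0),m.sum())
    k=mask(i,"white",(q[:,0].min()+1,q[:,1].min(),q[:,0].max(),q[:,1].min()+ (25 if n!="wrist" else 200)))
    try:
        u=np.argwhere(k)[:,::-1].mean(0);print(" patch",u.round(1),k.sum(),[plane(arm.camera_model(n),u,z)[0].round(1).tolist() for z in(120,130,140)])
    except Exception as e:print(e)
E
```

```text
t 12.95 p [465.9 393.7 175.6] yhead -83.0 z [-0.001 -0.001 -1.   ] F [-0.6  0.2  0.1] w 0.1 g 0.0
side [314 256] [332 295] 434Traceback (most recent call last):
  File "<stdin>", line 7, in <module>
  File "h.py", line 14, in mask
    return (l==1+np.argmax(st[1:,4])).astype(np.uint8)
                 ~~~~~~~~~^^^^^^^^^^
    return _wrapfunc(a, 'argmax', axis=axis, out=out, **kwds)
    return bound(*args, **kwds)
ValueError: attempt to get argmax of an empty sequence
```

View pics/v3.png

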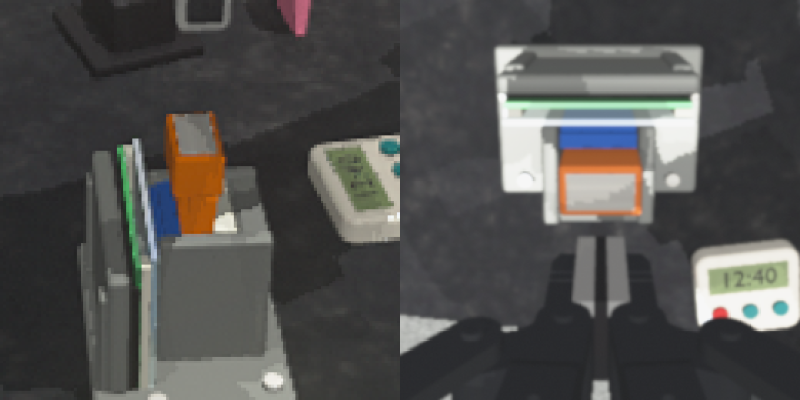

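The wedge stands upright in the slot, let go: patch at side panel (195,133), wrist panel (601,190). I'll triangulate the head.

```bash
python3 - <<'E'
from h import *
p,r=pose();cw=arm.camera_model("wrist");cs=arm.camera_model("side")
uw=(280.7,233.);us=(260+195*130/400,220+133*130/400)
for z in(115,120,125,130,135):
    a=plane(cw,uw,z)[0];b=plane(cs,us,z)[0];print(z,a[:2].round(1),b[:2].round(1),"tool",((a-p)@r)[:2].round(1))
E
```

```text
t 13.1 p [466.  393.8 175.7] yhead -83.0 z [-0.001 -0.001 -1.   ] F [-0.4  0.   0.7] w 0.3 g 0.0
115 [466.3 394.2] [466.3 390.1] tool [ 0.4 -0.4]
120 [468.2 394.5] [466.5 396.9] tool [ 2.4 -0.4]
125 [470.1 394.7] [466.7 403.7] tool [ 4.3 -0.5]
130 [472. 395.] [466.9 410.6] tool [ 6.2 -0.5]
135 [473.9 395.2] [467.1 417.4] tool [ 8.1 -0.5]
```

Head top is about z 119, centred about 2 mm to tool +x. I'll approach above it.

apply_moves(targets=[[-1, 0.05, -0.01, 0.4, 0], [-1, 0, 0, 0.4, 0], [-1, 0, 0, 0.3, 0], [-1, 0, 0, 0.06, 0], [-1, 0, 0, 0.06, 0], [-1, 0, 0, 0.06, 0], [-1, 0, 0, 0.06, 0], [-1, 0, 0, 0, 0], [-1, 0, 0, 0, 0], [-1, 0, 0, 0, 0]])

```text
time_s: 14.35
tool_pos: [468.2, 394.6, 123.0]
tcp_rot: [0.998, 0.061, 0.0, -0.0]
contact_force: [0.4, 0.6, 0.4]
grip_width: -0.3
grip_force: 0.0
```

apply_moves(targets=[[-1, 0, 0, 0.04, 0], [-1, 0, 0, 0.04, 0], [-1, 0, 0, 0.04, 0], [-1, 0, 0, 0.04, 0], [-1, 0, 0, 0.04, 0], [-1, 0, 0, 0, 0], [-1, 0, 0, 0, 0], [-1, 0, 0, 0, 0], [-1, 0, 0, 0, 0], [-1, 0, 0, 0, 0]])

```text
time_s: 15.6
tool_pos: [468.2, 394.6, 115.0]
tcp_rot: [0.998, 0.061, 0.0, -0.0]
contact_force: [1.1, -0.0, 1.4]
grip_width: -0.1
grip_force: 0.6
```

apply_moves(targets=[[-1, 0, 0, -0.1, 0], [-1, 0, 0, 0, 0], [-1, 0, 0, 0.05, 0], [-1, 0, 0, 0.05, 0], [-1, 0, 0, 0.05, 0], [-1, 0, 0, 0.05, 0], [-1, 0, 0, 0.05, 0], [-1, 0, 0, 0, 0], [-1, 0, 0, 0, 0], [-1, 0, 0, 0, 0]])

```text
time_s: 16.85
tool_pos: [468.2, 394.6, 108.9]
tcp_rot: [0.998, 0.061, 0.0, -0.0]
contact_force: [1.4, 0.3, 0.3]
grip_width: -0.1
grip_force: 0.8
```

```bash
python3 -c "
from h import *
for i in range(3):
  pose();arm.grab_frame('side')"
```

```text
t 16.85 p [468.2 394.6 108.9] yhead -83.0 z [ 0.  0. -1.] F [1.4 0.3 0.3] w -0.1 g 0.8
t 16.9 p [468.2 394.5 108.9] yhead -83.0 z [ 0. -0. -1.] F [0.9 0.8 1.4] w -0.0 g 0.8
t 16.95 p [468.1 394.5 108.9] yhead -83.0 z [-0. -0. -1.] F [1.  1.1 1.6] w 0.1 g 0.8
```

apply_moves(targets=[[-1, 0, 0, -0.1, 0], [-1, 0, 0, 0, 0], [-1, 0, 0, 0.05, 0], [-1, 0, 0, 0.05, 0], [-1, 0, 0, 0.05, 0], [-1, 0, 0, 0, 0], [-1, 0, 0, 0, 0], [-1, 0, 0, 0, 0], [-1, 0, 0, 0, 0], [-1, 0, 0, 0, 0]])

```text
time_s: 18.25
tool_pos: [468.1, 394.7, 107.6]
tcp_rot: [0.998, 0.061, 0.0, -0.0]
contact_force: [-2.1, -0.4, 4.7]
grip_width: 0.1
grip_force: 3.0
```

```bash
python3 - <<'E'
from h import *
pose();s=arm.grab_frame("side");w=arm.grab_frame("wrist");pose()
o=[cv2.resize(s[220:350,260:390],(400,400),interpolation=3),cv2.resize(w[100:380,140:420],(400,400),interpolation=3)]
cv2.imwrite("pics/v4.png",np.hstack(o)[:,:,::-1])
E
```

```text
t 18.25 p [468.1 394.7 107.6] yhead -83.0 z [ 0.  0. -1.] F [-2.1 -0.4  4.7] w 0.1 g 3.0
t 18.35 p [468.1 394.7 107.6] yhead -83.0 z [ 0.     0.001 -1.   ] F [-2.4 -0.8  5.3] w -0.2 g 3.0
```

View pics/v4.png

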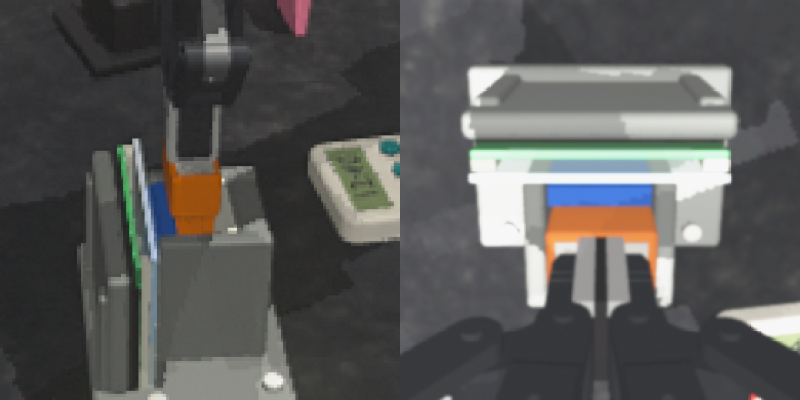

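The fingers are pressing on the wedge with about 5 N and the wedge has gone 10 mm or so deeper; the stop is starting to be felt. Next come firmer taps.

apply_moves(targets=[[-1, 0, 0, -0.1, 0], [-1, 0, 0, 0, 0], [-1, 0, 0, 0.04, 0], [-1, 0, 0, 0.04, 0], [-1, 0, 0, 0.04, 0], [-1, 0, 0, 0, 0], [-1, 0, 0, 0, 0], [-1, 0, 0, 0, 0], [-1, 0, 0, 0, 0], [-1, 0, 0, 0, 0]])

```text
time_s: 19.6
tool_pos: [468.1, 394.7, 107.4]
tcp_rot: [0.998, 0.061, 0.0, -0.0]
contact_force: [-3.1, -1.3, 10.9]
grip_width: 0.1
grip_force: 5.2
```

apply_moves(targets=[[-1, 0, 0, -0.1, 0], [-1, 0, 0, 0, 0], [-1, 0, 0, 0.05, 0], [-1, 0, 0, 0.05, 0], [-1, 0, 0, 0.005, 0], [-1, 0, 0, 0, 0], [-1, 0, 0, 0, 0], [-1, 0, 0, 0, 0], [-1, 0, 0, 0, 0], [-1, 0, 0, 0, 0]])

```text
time_s: 20.85
tool_pos: [468.1, 394.6, 107.3]
tcp_rot: [0.998, 0.061, 0.001, -0.0]
contact_force: [-4.0, -2.3, 12.2]
grip_width: 0.1
grip_force: 6.1
```

apply_moves(targets=[[-1, 0, 0, -0.1, 0], [-1, 0, 0, 0, 0], [-1, 0, 0, 0, 0], [-1, 0, 0, 0, 0], [-1, 0, 0, 0.05, 0], [-1, 0, 0, 0.05, 0], [-1, 0, 0, 0, 0], [-1, 0, 0, 0, 0], [-1, 0, 0, 0, 0], [-1, 0, 0, 0, 0]])

```text
time_s: 22.1
tool_pos: [468.2, 394.6, 107.2]
tcp_rot: [0.998, 0.061, 0.001, -0.0]
contact_force: [-2.7, -2.0, 9.6]
grip_width: -0.4
grip_force: 5.2
```

apply_moves(targets=[[-1, 0, 0, -0.1, 0], [-1, 0, 0, -0.3, 0], [-1, 0, 0, -0.6, 0], [-1, 0, 0, -0.9, 0], [-1, 0, 0, -0.6, 0], [-1, 0, 0, 0, 0], [-1, 0, 0, 0, 0], [-1, 0, 0, 0, 0], [-1, 0, 0, 0, 0], [-1, 0, 0, 0, 0]])

```text
time_s: 23.35
tool_pos: [468.1, 394.5, 205.6]
tcp_rot: [0.998, 0.061, -0.0, 0.0]
contact_force: [0.6, -0.5, 0.5]
grip_width: -0.1
grip_force: 0.0
```

```bash
python3 - <<'E'
from h import *
pose();s=arm.grab_frame("side");w=arm.grab_frame("wrist")
o=[cv2.resize(s[200:350,200:400],(420,315),interpolation=3),cv2.resize(w,(373,315))[:,:373]]
cv2.imwrite("pics/v5.png",np.hstack(o)[:,:,::-1])
E
```

```text
t 23.35 p [468.1 394.5 205.6] yhead -83.0 z [-0.001 -0.    -1.   ] F [ 0.6 -0.5  0.5] w -0.1 g 0.0
```

View pics/v5.png

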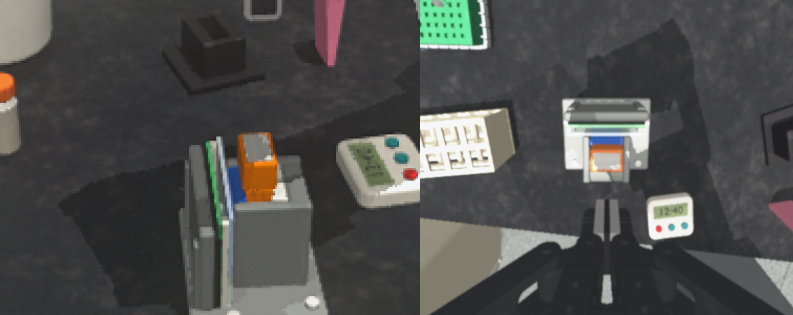

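Wedge is upright and seated, and the timer and vial are where they were. One more firm tap, about 12 N, to confirm it no longer moves.

apply_moves(targets=[[-1, 0, 0, 0.8, 0], [-1, 0, 0, 0.8, 0], [-1, 0, 0, 0.5, 0], [-1, 0, 0, 0.2, 0], [-1, 0, 0, 0, 0], [-1, 0, 0, 0.08, 0], [-1, 0, 0, 0.05, 0], [-1, 0, 0, 0.05, 0], [-1, 0, 0, 0.03, 0], [-1, 0, 0, 0, 0]])

```text
time_s: 24.7
tool_pos: [468.3, 394.7, 107.3]
tcp_rot: [0.998, 0.061, 0.001, -0.0]
contact_force: [-3.6, -2.7, 10.9]
grip_width: 0.3
grip_force: 5.5
```

apply_moves(targets=[[-1, 0, 0, -0.1, 0], [-1, 0, 0, -0.3, 0], [-1, 0, 0, -0.6, 0], [-1, 0, 0, -0.6, 0], [-1, 0, 0, -0.3, 0], [-1, 0, 0, 0, 0], [-1, 0, 0, 0, 0], [-1, 0, 0, 0, 0], [-1, 0, 0, 0, 0], [-1, 0, 0, 0, 0]])

```text
time_s: 25.95
tool_pos: [468.1, 394.5, 181.3]
tcp_rot: [0.998, 0.061, -0.0, 0.0]
contact_force: [-0.9, -0.6, -0.3]
grip_width: -0.4
grip_force: 0.0
```

It held at z 107.3 under about 11 N, so the wedge is tight and I'm handing in.

```bash
python3 -c "
from cell import arm
print(arm.hand_in())"
```

```text
the job is handed in; nothing more can be done
None
```

The orange wedge is tapped tight in the clamp slot and upright; a last tap of about 11 N did not move it, the timer and vial look undisturbed, and I handed the job in at about 26 s with no verdict returned.

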